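Lock the lens collar, click the carriage into its focus notch and hold it

ROBOT

A 6-joint arm with a two-finger parallel gripper is mounted at the origin on the work surface. World frame = base frame: x ahead of the robot, y to its left, z up, the work surface at z = 0. Lengths are in m, angles in rad, forces in N, time in s.
With the tool pointing down it reaches from about 0.4 to 0.925 m from the base axis. Payload 3.4 kg.
Tool frame: the origin (TCP) lies at the centre of the arm's flange, where the gripper is bolted on; the fingertips stand 173 mm ahead of it and the grasp point (between the pads) lies 155 mm ahead of it; z points along the fingers, y is the direction in which the jaws open and shut (so a half turn about z gives the same grasp; the last joint's range is limited). The gripper opens to 85 mm and grips with 20 to 120 N. Pads are 22 mm wide; open, the fingers measure 114 mm over their backs; the gripper's body (76 mm by 85 mm) begins 54 mm behind the grasp point. The pads swing forward as they close: fully open they stand 13 mm farther back than shut.
Start: joints at [-1.292, 0.307, 1.506, -0, 1.328, -0.073], TCP at [0.199, -0.54, 0.405] pointing down, gripper open.
Joint ranges: [-3.12, 3.12], [-1.05, 2.28], [0.14, 2.33], [-1.42, 4.57], [0.1, 2.73], [-2.68, 2.68]. Speed limits (rad/s): [2.57, 2.57, 3.14, 3.14, 3.14, 3.14].

INTERFACE

Orientations are given as a 3x3 rotation matrix whose columns are the frame's x, y, z axes.
In Python, from workcell import * gives the robot as it stands. The module is installed in compiled form; this text tells all that it offers.
- The arm moves only by the shell command python3 -m creep 'ROWS' [OPENING] [FORCE]. ROWS is JSON, one flat list of numbers, 4 for each row, row after row: the shift along the world's x, y, z in units of 25 mm (1.0 is 25 mm), then the turn about the world's z in units of 6 degrees (1.0 is 6 degrees). A call has 1 to 12 rows; each row is the pose to reach, as a shift and turn from the pose commanded when the call began; what a row does not reach only later rows make up. A row lasts 1/8 s, in which the tool goes at most 62.5 mm and 10.7 degrees, less where a joint would pass 70% of its speed; a pose out of reach is approached as far as the arm can. A call with a gripper value outside its range is refused whole. OPENING is the finger opening in mm, from 0 to 85.4, set as the call begins (- or left out, the last holds). The fingers move at their own pace and stop on an object; FORCE is the grip in N (left out, the last holds). Time passes only in rows, so rows that repeat a pose let the fingers close. It gives the time, the measured TCP pose, the force and the opening at its end, in the units of the state.
- sense(): the state, without advancing time (a new reading comes with each control period).
- camera(name): name is "scene" or "top" or "wrist"; returns a dict with "image" (420x560x3 uint8, blue, green, red), "range_z" (420x560 float32, m along the optical axis (not along the pixel's ray), 0 where there is no reading), "camera_matrix" (3x3 intrinsics, pixels), "rvec" (rotation vector, rad) and "tvec" (3), from world to camera coordinates, as OpenCV has them. Camera axes: x right, y down, z forward; pixel columns grow to the right and rows downward; lengths in m; the calibration is good to about 2 mm. A picture is of the moment at which its call begins.
- sign_off(): hands the job in, once; it reports no verdict.
Trained networks look in a picture, given as the dict that the camera call returned (one of the last four; its "shot" number tells which), for a name from the list of things; names that differ only in an ending like _2 or _b are one class to them, and where a whole thing is asked for, a point or a joint stands for the part that bears it (a point fixed in the world has none). Each returns a list of dicts, best first, with "conf" (0 to 1); they miss things now and then, are a little off and sometimes report something else, mostly with a low value. They report only what shows in the picture. A call takes as long as a camera call.
- recognise(picture, thing): "pixel" ([column, row] in pixels, amid what is visible of it).
- cut_out(picture, thing): "region" (420x560 bool, what is visible of it) and "pixel" ([column, row] in pixels, amid what is visible of it).
- pinpoint(picture, thing): "pixel" ([column, row] in pixels: a listed point, or the origin of a listed thing).
The state is a dict: "clock": time; "qpos": joint angles; "joint_velocities": joint speeds; "joint_torque": joint torques, N m; "tool_pos": TCP position; "ee_rot": TCP orientation; "wrist_force": force on the tool from outside, world axes, zero at the start; "moment": the same for the moment, N m; "width": finger opening in m.
Only numpy, scipy, OpenCV 4.12 (cv2) and the standard library are available. Lean on these libraries where they do the work, as an engineer would, in place of code of your own. Each camera call takes 0.05 s, during which the arm holds its last target. There are 200 camera calls.

TASK

Get the close-up camera ready for a shot of the little circuit board: first turn the lens collar by its lever fully round to the white locked mark, then take the black grip on the carriage and slide it along the rail towards the lens until you feel the ball click into its notch, without running on into the end stop. Finish while still holding the grip firmly between the fingers with the carriage resting in the notch; do not let go, and leave the phone, tape roll, craft knife and glue stick where they are.

Things in the scene. Friction and masses are not known exactly. Their poses are not given: they have to be found in the camera images.
- bench: Camera bench, fixed to the table: aluminium base plate 100 x 420 x 12 mm. Origin on the table surface in mid-width of the plate, 200 mm from its lens end and 220 mm from the other; z up, y along the rail towards the lens.
- collar_axis (a point): Point on the horizontal lens axis, amid the collar: 109 mm along bench +y from the bench's origin and 85 mm above the table. Black lens barrel, radius 22 mm, front at bench y +70 mm; collar radius 29 mm, 24 mm wide; behind it a grey camera box, bench y 138 to 198 mm, 75 mm wide, top 123 mm above the table.
- collar (a joint): Angle (rad) of the aluminium lock collar about the lens axis (bench y). At 0, unlocked, its lever leans 0.75 rad from upright to bench -x (robot's side); growing values swing the lever's top over to +x, away from the robot. Locked at its hard stop, 1.2 (lever leaning 0.45 rad to +x, beside the white mark). Starts between 0 and 0.35, stays where left, takes about 1.5 N at the ball.
- lever_ball (a point): Centre of the 16 mm black ball on the end of the collar's lever, 62 mm from the lens axis, at bench y +109 mm; height at the start 130 to 142 mm above the table. The lever is a round bar 10 mm thick.
- slide (a joint): Position (m) of the carriage on the rail, growing towards the lens (bench +y); 0.150 is against the end stop; starts between 0 and 0.03; about 1.5 N of drag.
- carriage: Aluminium carriage captive on the rail, block 60 (x) x 100 (y) x 22 mm, underside 34 mm above the table, top 56 mm; axes as the bench. Origin at the centre of its underside, at bench y = -150 mm + slide position. The black grip stands on its rear half; an upright green circuit board (50 mm wide, top 96 mm above the table) is 65 mm ahead of the grip.
- grip_top (a point): Centre of the top of the black grip on the carriage, 92 mm above the table. The grip is a plain upright block 14 mm (bench x) by 30 mm (bench y, along the rail), standing 36 mm clear of the carriage, in mid-width of the bench at bench y = -180 mm + slide position.
- detent (a joint): Drop (m) of the spring ball under the carriage: 0 on the flat rail, about 0.0035 in its notch, 0.0014 at 2.5 mm off the notch. The notch is hidden in the rail, at a new place each time, 0.070 to 0.115 of carriage travel. From 8 mm before it the ball pulls forward (up to 6 N); past it, it resists by as much (6 to 9 N with drag to push out). Loose within 5 mm of it, the carriage centres itself.
- phone: Bystander: black phone lying flat, 72 x 150 x 8 mm. Origin at the centre of its underside.
- tape: Bystander: cardboard tape roll lying flat, 90 mm outside, 19 mm high. Origin at the centre of its underside.
- knife: Bystander: closed craft knife with a green handle, 24 x 150 x 14 mm. Origin at the centre of its underside.
- glue: Bystander: white glue stick standing upright, 28 mm thick, 90 mm high. Origin at the centre of its underside.

How it is judged:
By the outcome, as a careful person would: the job done as asked, in the order asked, and still so for the second after the job is handed in, while the arm keeps its last pose, push and grip.
It also fails if it takes over 72 s, if anything falls off the work surface, if the arm or the gripper's body presses on something with over 40 N, if the wrist force passes 120 N, or if a joint passes its speed limit or range.

## Working session

There is one attempt and no reset: what is moved stays moved. The work goes in short steps, Python scripts to look and compute and a shell command to move; the robot and the scene stay as the last step left them, time stands still between calls to the robot, and variables do not carry over. Pictures are saved under pics/ and viewed, about 8 in all and at most 12, crops included, and the job is handed in when it is done.

```bash
mkdir -p pics
cat > h.py <<'E'
from workcell import *
import numpy as np, cv2
def back(p,px,z=None):
    K=p["camera_matrix"];R=cv2.Rodrigues(np.array(p["rvec"],float))[0];t=np.array(p["tvec"],float).ravel()
    d=np.linalg.inv(K)@np.array([px[0],px[1],1.]);o=-R.T@t;w=R.T@d
    if z is None:
        r=p["range_z"][int(round(px[1])),int(round(px[0]))];return o+w*r
    return o+w*(z-o[2])/w[2]
E
cat > m.py <<'E'
from h import *
np.set_printoptions(precision=4,suppress=True)
for c in ["scene","top"]:
    p=camera(c);cv2.imwrite(f"pics/{c}0.png",p["image"])
    for n,z in [("bench",0),("collar_axis",.085),("lever_ball",.136),("grip_top",.092),("carriage",.034),("phone",0),("tape",0),("knife",0),("glue",0)]:
        for r in pinpoint(p,n)[:2]: print(c,n,round(r["conf"],2),np.round(r["pixel"]),back(p,r["pixel"],z),"depth",back(p,r["pixel"]))
s=sense();print(s["clock"],s["tool_pos"],s["ee_rot"],s["wrist_force"],s["width"])
E
python3 m.py
```

```text
scene bench 0.56 [256. 204.] [ 0.5221 -0.0832  0.    ] depth [ 0.5404 -0.0747  0.0337]
scene collar_axis 0.63 [296. 208.] [0.553 0.024 0.085] depth [0.5681 0.0281 0.1119]
scene lever_ball 0.87 [307. 182.] [0.5164 0.036  0.136 ] depth [0.4295 0.0161 0.0004]
scene grip_top 0.61 [193. 148.] [ 0.4729 -0.2474  0.092 ] depth [ 0.472  -0.2481  0.0905]
scene carriage 0.8 [209. 168.] [ 0.4795 -0.2144  0.034 ] depth [ 0.4929 -0.2055  0.0559]
scene phone 0.84 [255. 149.] [ 0.3706 -0.1375  0.    ] depth [ 0.3781 -0.1342  0.0105]
scene tape 0.9 [163. 220.] [ 0.6258 -0.2772  0.    ] depth [ 0.6262 -0.2767  0.0009]
scene knife 0.85 [256. 272.] [ 0.6866 -0.0282  0.    ] depth [ 0.6918 -0.0255  0.0141]
scene knife 0.63 [194. 145.] [ 0.4034 -0.2935  0.    ] depth [ 0.466  -0.249   0.0936]
scene glue 0.74 [312. 169.] [0.3873 0.0158 0.    ] depth [0.3957 0.0176 0.0123]
scene glue 0.64 [305. 185.] [ 0.4377  0.0141 -0.    ] depth [0.5292 0.0357 0.1448]
top bench 0.69 [303. 237.] [ 0.5269 -0.0762  0.    ] depth [ 0.5262 -0.0737  0.0329]
top collar_axis 0.91 [251. 223.] [0.5525 0.0294 0.085 ] depth [0.5509 
[... 324 characters left out ...]
  0.034 ] depth [ 0.4854 -0.2065  0.0588]
top phone 0.69 [333. 311.] [ 0.3718 -0.1397  0.    ] depth [ 0.3734 -0.1381  0.0106]
top tape 0.78 [396. 190.] [ 0.6284 -0.2788  0.    ] depth [ 0.628  -0.2779  0.0031]
top tape 0.26 [394. 265.] [ 0.4685 -0.2702  0.    ] depth [ 0.4727 -0.2427  0.0937]
top knife 0.72 [283. 163.] [ 0.6866 -0.0344  0.    ] depth [ 0.6831 -0.0339  0.0174]
top knife 0.67 [394. 265.] [ 0.4673 -0.2714  0.    ] depth [ 0.4715 -0.2439  0.0936]
top glue 0.63 [260. 303.] [0.3892 0.0131 0.    ] depth [0.3998 0.0113 0.0797]
1.0 [ 0.1986 -0.5396  0.4047] [[ 0.9384  0.3455  0.    ]
 [ 0.3455 -0.9384  0.    ]
 [ 0.     -0.     -1.    ]] [-0.1392 -0.2612  0.021 ] 0.08542916789908606
```

View pics/scene0.png

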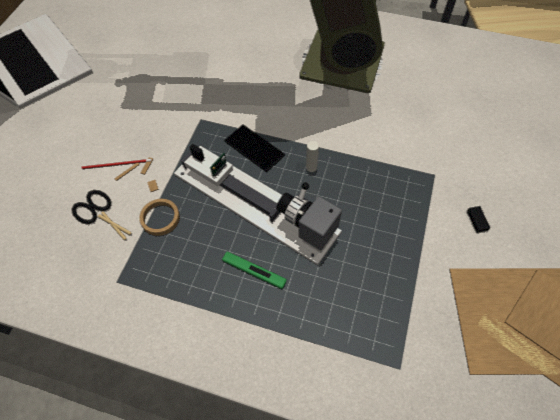

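View pics/top0.png

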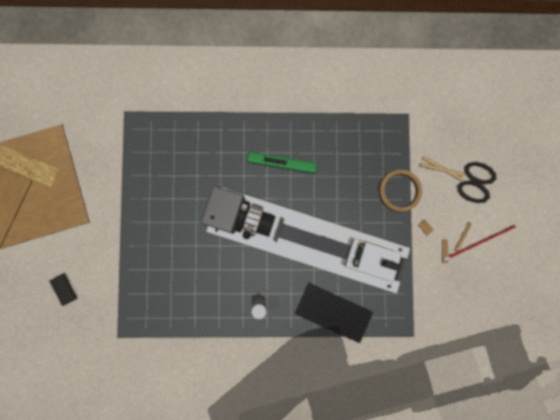

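```bash
cat > m2.py <<'E'
from h import *
np.set_printoptions(precision=4,suppress=True)
p=camera("top")
# cloud
K=p["camera_matrix"];R=cv2.Rodrigues(np.array(p["rvec"],float))[0];t=np.array(p["tvec"],float).ravel()
v,u=np.mgrid[:420,:560];z=p["range_z"];d=np.stack([(u-K[0,2])/K[0,0]*z,(v-K[1,2])/K[1,1]*z,z],-1)
W=(d-t)@R
# camera box top and grip top, carriage top
def sel(zl,zh,c,r):
    return (abs(W[...,2]-(zl+zh)/2)<(zh-zl)/2)&(np.hypot(W[...,0]-c[0],W[...,1]-c[1])<r)&(z>0)
for n,a in dict(box=(.117,.130,(.57,.088),.07),grip=(.086,.100,(.475,-.245),.03),ball=(.122,.16,(.525,.035),.022),base=(.006,.018,(.52,-.07),.26)).items():
    m=sel(*a);P=W[m]
    if len(P)<5: print(n,len(P));continue
    rc=cv2.minAreaRect(P[:,:2].astype(np.float32)*1000);print(n,len(P),rc,P.mean(0),P[:,2].max())
    print(cv2.boxPoints(rc))
E
python3 m2.py
```

```text
box 1382 ((571.8827514648438, 65.69488525390625), (94.09231567382812, 74.93292999267578), 72.33070373535156) [0.5758 0.0791 0.1232] 0.12967989186424222
[[521.9042  32.2401]
 [593.3022   9.4963]
 [621.8613  99.1497]
 [550.4633 121.8935]]
grip 120 ((472.4203796386719, -242.03338623046875), (30.376808166503906, 13.748417854309082), 73.07785034179688) [ 0.4724 -0.2414  0.0926] 0.09640008665475237
[[ 461.4229 -254.5633]
 [ 474.576  -258.565 ]
 [ 483.4179 -229.5035]
 [ 470.2647 -225.5017]]
ball 83 ((533.333740234375, 34.757381439208984), (22.46578025817871, 14.235816955566406), 1.1842234134674072) [0.5318 0.034  0.1404] 0.14909120370284973
[[521.9562  41.6416]
 [522.2504  27.4088]
 [544.7113  27.8731]
 [544.4171  42.1059]]
base 8034 ((509.4951171875, -68.50534057617188), (495.56787109375, 461.8773498535156), 77.91207122802734) [ 0.4891 -0.1059  0.012 ] 0.017978248826808534
[[ 231.7879 -262.4338]
 [ 683.4242 -359.1567]
 [ 787.2024  125.4231]
 [ 335.566   222.146 ]]
```

The top view agrees with the networks: collar at (251,223), ball at (247,236) and grip at (395,263). The bench y axis lies about 73.5° from world x, which puts the lever at about 0.28 rad and the slide at about 6 mm. I'll go to the robot side of the ball with the fingers shut and the jaw axis along bench x.

```bash
python3 -m creep '[1.5,2,-0.2,0.8, 3,4,-0.3,1.6, 4.2,6,-0.5,2.4, 5.4,8,-0.6,3.2, 6.5,10,-0.8,4, 7.5,12,-1,5, 8.5,14,-1.1,5.8, 9.3,16,-1.2,6.6, 10,18,-1.4,7.4, 10.7,20,-1.6,8.2, 11.3,22,-1.7,8.8, 11.74,23.48,-1.8,8.88]' 0 40
python3 -m creep '[0,0,0,0, 0,0,0,0]'
python3 - <<'E'
from h import *
np.set_printoptions(precision=4,suppress=True)
for c in ["wrist","top"]:
    p=camera(c);cv2.imwrite(f"pics/{c}1.png",p["image"])
    for n,z in [("collar_axis",.085),("lever_ball",.140),("grip_top",.092)]:
        for r in pinpoint(p,n)[:1]: print(c,n,round(r["conf"],2),np.round(r["pixel"]),back(p,r["pixel"],z),"depth",back(p,r["pixel"]))
s=sense();print(s["clock"],s["tool_pos"],s["ee_rot"],s["wrist_force"])
E
```

```text
clock: 2.55
tool_pos: [0.4926, 0.0495, 0.3598]
ee_rot: [[0.282, 0.959, 0.001], [0.959, -0.282, 0.0], [0.0, 0.001, -1.0]]
wrist_force: [-0.1, 0.2, -0.2]
width: -0.0002
clock: 2.8
tool_pos: [0.4919, 0.0472, 0.3596]
ee_rot: [[0.283, 0.959, -0.001], [0.959, -0.283, -0.001], [-0.001, -0.0, -1.0]]
wrist_force: [0.6, -0.2, 0.2]
width: -0.0004
wrist collar_axis 0.65 [371. 211.] [0.5579 0.027  0.085 ] depth [0.5526 0.0366 0.112 ]
wrist lever_ball 0.76 [344. 234.] [0.5288 0.0375 0.14  ] depth [0.5284 0.0394 0.1445]
top collar_axis 0.77 [253. 222.] [0.5539 0.0259 0.085 ] depth [0.5257 0.0056 0.5857]
top grip_top 0.75 [392. 266.] [ 0.4699 -0.2408  0.092 ] depth [ 0.47   -0.2403  0.0938]
3.2 [0.4921 0.0467 0.3598] [[ 0.2853  0.9584  0.0001]
 [ 0.9584 -0.2853 -0.    ]
 [ 0.      0.0001 -1.    ]] [ 0.6272 -0.236  -0.1804]
```

View pics/wrist1.png

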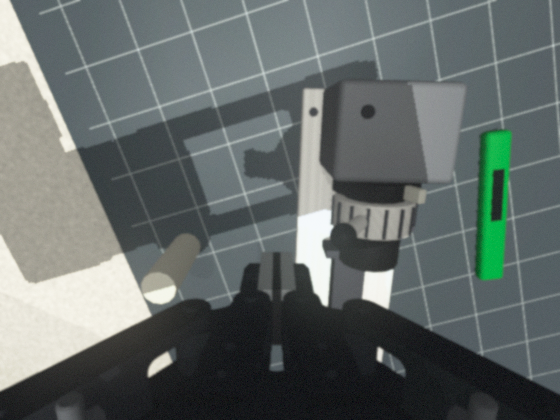

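The wrist view shows the closed fingers at (277,270), well to the left of the ball at (344,234), with the bench upright in the image. I'll descend and then push along bench +x.

```bash
python3 -m creep '[0,0,-0.8,0, 0,0,-1.6,0, 0,0,-2.25,0, 0,0,-2.25,0, 0,0,-2.25,0]'
python3 -m creep '[0.19,-0.06,0,0, 0.38,-0.11,0,0, 0.58,-0.17,0,0, 0.77,-0.23,0,0, 0.96,-0.285,0,0, 0.96,-0.285,0,0]'
python3 -m creep '[0.19,-0.06,0,0, 0.38,-0.11,0,0, 0.58,-0.17,0,0, 0.77,-0.23,0,0, 0.96,-0.285,0,0, 0.96,-0.285,0,0]'
```

```text
clock: 3.82
tool_pos: [0.4925, 0.0473, 0.304]
ee_rot: [[0.284, 0.959, 0.001], [0.959, -0.284, 0.0], [0.0, 0.001, -1.0]]
wrist_force: [-0.2, 0.4, -0.9]
width: 0.0001
clock: 4.58
tool_pos: [0.5137, 0.041, 0.3042]
ee_rot: [[0.285, 0.959, -0.007], [0.959, -0.285, 0.002], [-0.0, -0.008, -1.0]]
wrist_force: [-10.8, 3.7, 16.0]
width: -0.0005
clock: 5.32
tool_pos: [0.541, 0.0329, 0.3033]
ee_rot: [[0.284, 0.959, 0.001], [0.959, -0.284, -0.0], [0.0, 0.001, -1.0]]
wrist_force: [1.0, 0.4, 0.0]
width: 0.0002
```

Run:
```python
from h import *
np.set_printoptions(precision=4,suppress=True)
p=camera("wrist");cv2.imwrite("pics/w2.png",p["image"])
print(sense()["wrist_force"])
for r in pinpoint(p,"lever_ball")[:1]: print(r["conf"],r["pixel"],back(p,r["pixel"],.146),back(p,r["pixel"]))
```

```text
[0.4545 0.7912 0.3276]
0.91 [329.8, 295.0] [0.5603 0.0242 0.146 ] [0.5602 0.0286 0.1535]
```

The ball is now just past top dead centre. I'll carry on pushing and watch the force.

```bash
python3 -m creep '[0.14,-0.04,0,0, 0.27,-0.08,0,0, 0.4,-0.12,0,0, 0.52,-0.155,0,0, 0.52,-0.155,0,0]'
python3 -m creep '[0.06,-0.02,0,0, 0.12,-0.035,0,0, 0.12,-0.035,0,0]'
python3 -m creep '[0.04,-0.01,0,0, 0.08,-0.025,0,0, 0.08,-0.025,0,0]'
```

```text
clock: 6.05
tool_pos: [0.5535, 0.0292, 0.3033]
ee_rot: [[0.284, 0.959, 0.0], [0.959, -0.284, 0.0], [0.0, 0.0, -1.0]]
wrist_force: [0.1, 0.3, -0.9]
width: -0.0001
clock: 6.42
tool_pos: [0.5562, 0.0284, 0.3033]
ee_rot: [[0.284, 0.959, -0.0], [0.959, -0.284, 0.0], [0.0, -0.0, -1.0]]
wrist_force: [-1.1, -0.2, -0.7]
width: -0.0001
clock: 6.8
tool_pos: [0.5583, 0.0278, 0.3035]
ee_rot: [[0.284, 0.959, 0.0], [0.959, -0.284, 0.0], [0.0, 0.0, -1.0]]
wrist_force: [-3.3, 0.8, -0.3]
width: -0.0001
```

```bash
python3 -m creep '[0.04,-0.01,0,0, 0.08,-0.025,0,0, 0.08,-0.025,0,0]'
python3 -m creep '[0.04,-0.01,0,0, 0.08,-0.025,0,0, 0.08,-0.025,0,0]'
```

```text
clock: 7.18
tool_pos: [0.5603, 0.0271, 0.3035]
ee_rot: [[0.284, 0.959, 0.0], [0.959, -0.284, -0.0], [0.0, 0.0, -1.0]]
wrist_force: [-1.2, 0.3, -1.0]
width: 0.0005
clock: 7.55
tool_pos: [0.5623, 0.0265, 0.3035]
ee_rot: [[0.284, 0.959, 0.0], [0.959, -0.284, -0.0], [0.0, 0.0, -1.0]]
wrist_force: [-1.1, -0.0, -2.1]
width: 0.0001
```

```bash
python3 -m creep '[0.04,-0.01,0,0, 0.08,-0.025,0,0, 0.08,-0.025,0,0]'
python3 -m creep '[0.04,-0.01,0,0, 0.08,-0.025,0,0, 0.08,-0.025,0,0]'
python3 - <<'E'
from h import *
p=camera("wrist");cv2.imwrite("pics/w3.png",cv2.resize(p["image"][180:420,200:500],None,fx=2,fy=2))
for r in pinpoint(p,"lever_ball")[:1]: print(r["conf"],r["pixel"],back(p,r["pixel"],.141),back(p,r["pixel"]))
print(sense()["wrist_force"])
E
```

```text
clock: 7.92
tool_pos: [0.5643, 0.0258, 0.3035]
ee_rot: [[0.284, 0.959, 0.0], [0.959, -0.284, -0.0], [0.0, 0.0, -1.0]]
wrist_force: [-1.5, 1.0, -1.2]
width: -0.0
clock: 8.3
tool_pos: [0.5658, 0.0254, 0.3033]
ee_rot: [[0.284, 0.959, -0.001], [0.959, -0.284, 0.0], [-0.0, -0.001, -1.0]]
wrist_force: [-3.6, 1.2, -0.5]
width: -0.0
0.89 [327.8, 286.6] [0.58490309 0.01788587 0.141     ] [0.58486781 0.02079925 0.14615868]
[-3.34041682  1.26189423 -0.28028673]
```

View pics/w3.png

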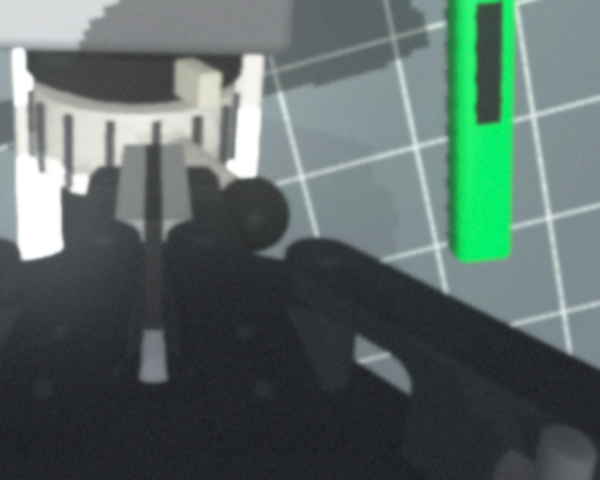

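In the crop the ball at (255,215) is level with the white mark at (198,80), and the force is beginning to rise. I'll push until the stop is unmistakable.

```bash
python3 -m creep '[0.04,-0.01,0,0, 0.08,-0.025,0,0, 0.08,-0.025,0,0]'
python3 -m creep '[0.04,-0.01,0,0, 0.08,-0.025,0,0, 0.08,-0.025,0,0]'
```

```text
clock: 8.78
tool_pos: [0.5666, 0.0251, 0.3032]
ee_rot: [[0.284, 0.959, -0.004], [0.959, -0.284, 0.001], [-0.0, -0.005, -1.0]]
wrist_force: [-7.2, 3.4, 2.8]
width: -0.0001
clock: 9.15
tool_pos: [0.5673, 0.0249, 0.3031]
ee_rot: [[0.284, 0.959, -0.008], [0.959, -0.284, 0.002], [-0.0, -0.008, -1.0]]
wrist_force: [-10.9, 5.1, 5.7]
width: 0.0003
```

```bash
python3 -m creep '[0.06,-0.015,0,0, 0.12,-0.035,0,0, 0.12,-0.035,0,0]'
python3 -m creep '[0.06,-0.015,0,0, 0.12,-0.035,0,0, 0.12,-0.035,0,0, 0.12,-0.035,0,0]'
python3 - <<'E'
from h import *
p=camera("wrist")
for r in pinpoint(p,"lever_ball")[:1]: print(r["conf"],r["pixel"],back(p,r["pixel"],.141),back(p,r["pixel"]))
print(sense()["wrist_force"])
E
```

```text
clock: 9.52
tool_pos: [0.5685, 0.0246, 0.303]
ee_rot: [[0.284, 0.959, -0.013], [0.959, -0.284, 0.003], [-0.001, -0.013, -1.0]]
wrist_force: [-15.5, 6.9, 11.0]
width: 0.0001
clock: 10.02
tool_pos: [0.5696, 0.0243, 0.303]
ee_rot: [[0.284, 0.959, -0.018], [0.959, -0.284, 0.004], [-0.001, -0.018, -1.0]]
wrist_force: [-21.8, 8.9, 15.5]
width: -0.0
0.75 [322.9, 288.3] [0.58384239 0.01760709 0.141     ] [0.5840321  0.02163213 0.14817382]
[-22.00954715   8.62385454  14.45873465]
```

The force has built to about 24 N with the ball unmoved, so the collar is at its hard stop. I'll back off, lift, and go over the grip.

```bash
python3 -m creep '[-0.5,0.15,0,0, -1,0.3,0,0, -1.44,0.43,0,0, -1.44,0.43,1,0, -1.44,0.43,2,0, -1.44,0.43,3,0, -1.44,0.43,3,0]'
python3 -m creep '[-0.3,-1.5,0,0, -0.7,-3,0,0, -1,-5,0,0, -1.4,-7,0,0, -1.8,-9,0,0, -2.4,-11,0,0, -2.4,-11,0,0, -2.4,-11,0,0]' 50 30
python3 - <<'E'
from h import *
np.set_printoptions(precision=4,suppress=True)
for c in ["wrist","scene"]:
    p=camera(c);cv2.imwrite(f"pics/{c}4.png",p["image"])
    for n,z in [("lever_ball",.141),("grip_top",.092)]:
        for r in pinpoint(p,n)[:1]: print(c,n,round(r["conf"],2),np.round(r["pixel"]),back(p,r["pixel"],z),"depth",back(p,r["pixel"]))
s=sense();print(s["clock"],s["tool_pos"],s["wrist_force"],s["width"])
E
```

```text
clock: 11.0
tool_pos: [0.5411, 0.0329, 0.3806]
ee_rot: [[0.284, 0.959, 0.006], [0.959, -0.284, -0.0], [0.001, 0.006, -1.0]]
wrist_force: [0.6, -0.3, 0.3]
width: 0.0003
clock: 12.0
tool_pos: [0.4798, -0.2419, 0.3774]
ee_rot: [[0.285, 0.958, -0.001], [0.958, -0.285, 0.001], [0.001, -0.002, -1.0]]
wrist_force: [-0.9, -0.0, 0.3]
width: 0.0499
wrist grip_top 0.58 [269. 208.] [ 0.4724 -0.2405  0.092 ] depth [ 0.4723 -0.2406  0.0916]
scene lever_ball 0.91 [290. 205.] [0.5814 0.0191 0.141 ] depth [0.584  0.0199 0.1456]
scene grip_top 0.95 [194. 149.] [ 0.4753 -0.2453  0.092 ] depth [ 0.4757 -0.2451  0.0925]
12.3 [ 0.4805 -0.2409  0.3784] [0.074  0.7166 0.6879] 0.0500519197677491
```

View pics/wrist4.png

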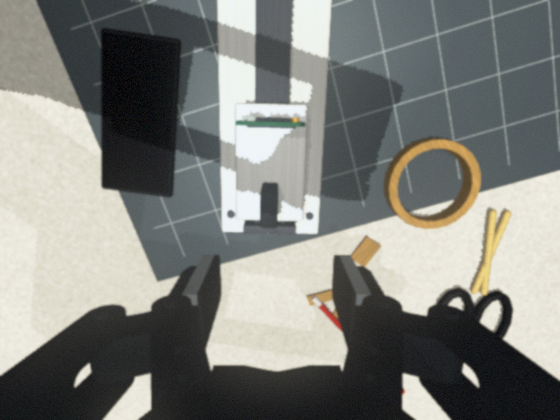

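The wrist view shows the grip at (269,208), in line with the bench, and the jaws at about x=277, a few mm to bench +x. I'll correct that, descend and close.

```bash
python3 -m creep '[-0.28,-0.06,-1.5,0, -0.28,-0.06,-3,0, -0.28,-0.06,-4.2,0, -0.28,-0.06,-5,0, -0.28,-0.06,-5.68,0, -0.28,-0.06,-5.68,0, -0.28,-0.06,-5.68,0]'
python3 -m creep '[0,0,0,0, 0,0,0,0, 0,0,0,0, 0,0,0,0, 0,0,0,0, 0,0,0,0]' 0 45
```

```text
clock: 13.18
tool_pos: [0.4736, -0.2433, 0.237]
ee_rot: [[0.283, 0.959, 0.001], [0.959, -0.283, -0.0], [-0.0, 0.001, -1.0]]
wrist_force: [-0.2, 0.1, -0.7]
width: 0.0499
clock: 13.92
tool_pos: [0.4727, -0.2434, 0.2373]
ee_rot: [[0.286, 0.958, -0.0], [0.958, -0.286, 0.0], [0.0, -0.0, -1.0]]
wrist_force: [-2.5, -0.2, 5.9]
width: 0.0135
```

Run:
```python
from h import *
p=camera("scene");cv2.imwrite("pics/s5.png",cv2.resize(p["image"][90:290,140:390],None,fx=3,fy=3))
```

```text
(no output)
```

View pics/s5.png

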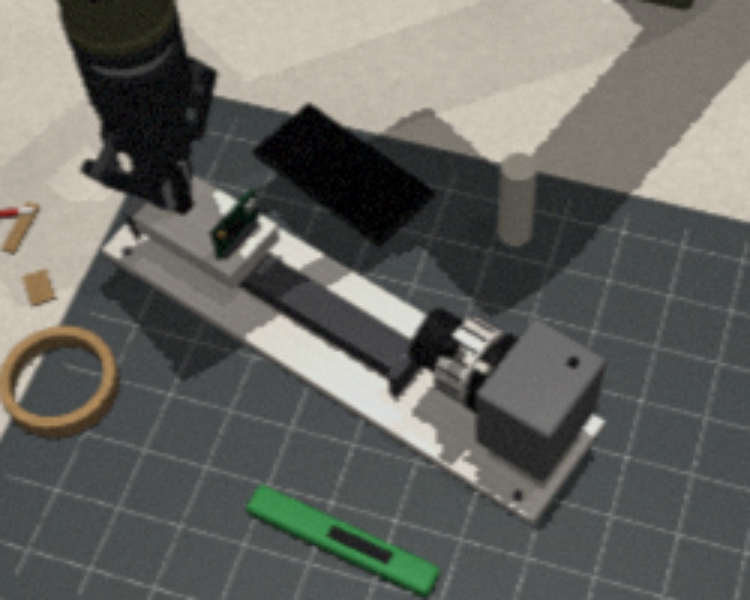

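The fingers hold the grip at 13.5 mm. Collar and bystanders are unchanged. I'll slide 48 mm towards the lens, short of the earliest possible notch, and then go in small steps.

```bash
python3 -m creep '[0.07,0.23,0,0, 0.14,0.46,0,0, 0.205,0.69,0,0, 0.27,0.92,0,0, 0.34,1.15,0,0, 0.41,1.38,0,0, 0.48,1.61,0,0, 0.547,1.84,0,0, 0.547,1.84,0,0, 0.547,1.84,0,0]'
python3 -m creep '[0.011,0.038,0,0, 0.023,0.077,0,0, 0.023,0.077,0,0]'
```

```text
clock: 15.22
tool_pos: [0.4872, -0.1973, 0.2373]
ee_rot: [[0.285, 0.958, 0.002], [0.958, -0.285, 0.0], [0.001, 0.002, -1.0]]
wrist_force: [-0.6, 0.9, 6.8]
width: 0.0132
clock: 15.6
tool_pos: [0.4877, -0.1958, 0.2373]
ee_rot: [[0.285, 0.959, 0.002], [0.959, -0.285, -0.001], [-0.0, 0.002, -1.0]]
wrist_force: [-0.4, -1.0, 6.1]
width: 0.0134
```

```bash
f(){ grep -E 'tool_pos|force'; }
python3 -m creep '[0.011,0.038,0,0, 0.023,0.077,0,0, 0.023,0.077,0,0]'|f
python3 -m creep '[0.011,0.038,0,0, 0.023,0.077,0,0, 0.023,0.077,0,0]'|f
python3 -m creep '[0.011,0.038,0,0, 0.023,0.077,0,0, 0.023,0.077,0,0]'|f
python3 -m creep '[0.011,0.038,0,0, 0.023,0.077,0,0, 0.023,0.077,0,0]'|f
```

```text
tool_pos: [0.4883, -0.1939, 0.2373]
wrist_force: [-1.4, -0.9, 6.3]
tool_pos: [0.4889, -0.192, 0.2374]
wrist_force: [-1.2, -0.5, 5.6]
tool_pos: [0.4895, -0.1901, 0.2374]
wrist_force: [-1.5, -1.2, 6.0]
tool_pos: [0.4901, -0.1882, 0.2374]
wrist_force: [-1.1, -0.8, 5.5]
```

```bash
f(){ grep -E 'tool_pos|force'; }
python3 -m creep '[0.011,0.038,0,0, 0.023,0.077,0,0, 0.023,0.077,0,0]'|f
python3 -m creep '[0.011,0.038,0,0, 0.023,0.077,0,0, 0.023,0.077,0,0]'|f
python3 -m creep '[0.011,0.038,0,0, 0.023,0.077,0,0, 0.023,0.077,0,0]'|f
python3 -m creep '[0.011,0.038,0,0, 0.023,0.077,0,0, 0.023,0.077,0,0]'|f
```

```text
tool_pos: [0.4907, -0.1862, 0.2373]
wrist_force: [-0.4, -0.9, 5.2]
tool_pos: [0.4914, -0.1841, 0.2373]
wrist_force: [-0.4, 1.2, 6.0]
tool_pos: [0.4921, -0.1818, 0.2373]
wrist_force: [0.6, 2.9, 5.4]
tool_pos: [0.4929, -0.1794, 0.2373]
wrist_force: [1.7, 5.1, 6.0]
```

The ball is pulling forward, so the notch is a few mm ahead. I'll go on in 1 mm steps.

```bash
f(){ grep -E 'tool_pos|force'; }
python3 -m creep '[0.011,0.038,0,0, 0.011,0.038,0,0, 0.011,0.038,0,0]'|f
python3 -m creep '[0.011,0.038,0,0, 0.011,0.038,0,0, 0.011,0.038,0,0]'|f
```

```text
tool_pos: [0.4931, -0.1785, 0.2373]
wrist_force: [1.7, 4.4, 6.1]
tool_pos: [0.4933, -0.1781, 0.2373]
wrist_force: [0.6, 0.9, 4.7]
```

```bash
f(){ grep -E 'tool_pos|force|width|clock'; }
python3 -m creep '[0.011,0.038,0,0, 0.011,0.038,0,0, 0.011,0.038,0,0]'|f
```

```text
clock: 19.73
tool_pos: [0.4934, -0.1777, 0.2373]
wrist_force: [-0.1, -1.8, 5.7]
width: 0.0133
```

```bash
python3 -m creep '[0,0,0,0, 0,0,0,0, 0,0,0,0, 0,0,0,0, 0,0,0,0, 0,0,0,0, 0,0,0,0, 0,0,0,0]'
python3 - <<'E'
from h import *
p=camera("scene");cv2.imwrite("pics/s6.png",cv2.resize(p["image"][90:290,140:390],None,fx=3,fy=3))
for n,z in [("lever_ball",.141),("phone",0),("tape",0),("knife",0),("glue",0)]:
    for r in pinpoint(p,n)[:1]: print(n,round(r["conf"],2),np.round(r["pixel"]),back(p,r["pixel"],z).round(4))
E
```

```text
clock: 20.72
tool_pos: [0.4934, -0.1777, 0.2374]
ee_rot: [[0.285, 0.958, 0.002], [0.958, -0.285, -0.001], [-0.0, 0.002, -1.0]]
wrist_force: [-0.6, -1.3, 5.6]
width: 0.0134
lever_ball 0.57 [289. 200.] [0.5718 0.0143 0.141 ]
phone 0.73 [256. 150.] [ 0.373  -0.1353  0.    ]
tape 0.73 [160. 218.] [ 0.625  -0.2844  0.    ]
glue 0.91 [311. 169.] [0.389  0.0152 0.    ]
```

View pics/s6.png

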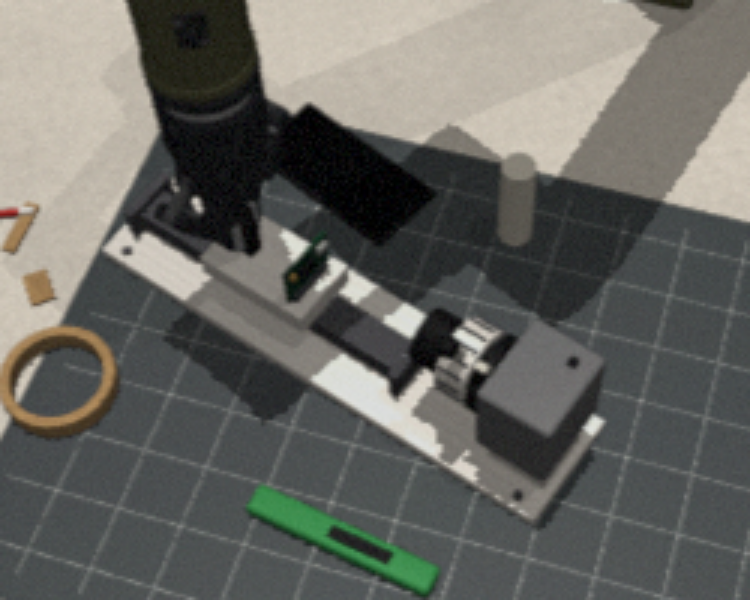

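The carriage sits partway along the rail, well short of the stop. The collar and bystanders look the same as before, and the force along the rail is steady at about drag level. I'm handing in.

```bash
python3 -c "
from workcell import *
print(sign_off())"
```

```text
the job is handed in; nothing more can be done
None
```

The collar is turned to its locked stop and the carriage is resting in the notch with the grip still held. I handed the job in at about 21 s on the robot's clock.

- **Collar:** I pushed the lever with closed fingers until the force rose to about 24 N and the ball stopped moving. In the wrist picture the ball was level with the white mark.
- **Carriage:** I slid it about 69 mm, to an estimated slide position of 0.075. The force first pulled forward, up to about 5 N, then fell and reversed to drag level within about 2 mm of travel, as expected at the notch. The position and force stayed steady over a further second, well short of the end stop. I did not push past the notch to test it.
- **Grip:** The fingers hold it at 13.4 mm opening with 45 N set.
- **Bystanders:** In the last picture the phone, tape, knife and glue look unmoved.

**Checks that failed or disagreed:**
- In the last picture the network placed the lever ball about 10 mm from its earlier reading. Its confidence was low (0.57), the collar looks unchanged in the pictures, and nothing touched it after it was locked.
- The network did not find the knife in the last picture, though it is plainly visible in place.
- The tape's last reading differs by about 7 mm from its first, but it lies in the same place in both pictures.
- There was a brief push of about 20 N when the fingers first met the lever, and it passed at once.
- While the grip was held there was a steady vertical force of about 6 N.

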